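Fit a hook hanger on the tool rail and pin it

TASK

Fit the hook hanger onto the rail from its open, pointed end, with the hook towards the robot and the end with the hole going in first, and let go of it once its whole length is on the rail but still in the outer half. Then push it along, without holding it between the fingers, until it is against the end stop. Finally take the pin from its block and put it down through the hanger's hole and the rail's hole beneath until its collar rests on the hanger, leaving the ring gauge, the black resin sample and the loupe where they are.

Things in the scene. Friction and masses are not known exactly. Their poses are not given: they have to be found in the camera images.
- rail: Fixed aluminium T-rail on posts and a grey base 64x250x10. Origin on the worktop under the base's centre; rail runs along local y; -x is its front. Flange 30 wide (x), 8 thick, top z=90. Open end y=-129, pointed from y=-115; stop face y=+119 (stop 44 wide, 14 above flange top). Web and posts under the flange 8 thick, cut away under the hole. (mm)
- rail_open_end (a point): Point of the open end, on the centre line at flange top height (rail x=0, y=-129, z=90). A hanger on the rail has its axes parallel to the rail's and its origin at rail x=0, z=73; against the stop at rail y=+84.
- rail_hole (a point): Centre of the 14 mm hole through the flange, on its top face (rail x=0, y=+101, z=90). With the hanger at the stop its hole is over this one within 1 mm lengthwise, 2 mm sideways.
- hanger: Loose bright steel C-shaped saddle, about 0.18 kg, standing on its lips. Origin: centre of underside. 44 wide (x), 70 long (y, +y end leads). Lips z=0-4 with 14 gap; space for the flange z=4-17, 34 wide; top plate z=17-25. Grip fin 12 thick (x), y=-35 to -11 (flush with trailing end), z=25-57. Coat hook to -x as far as x=-52, z=9-31. Slides on plain friction. (mm)
- hanger_fin (a point): Grip point of the fin: hanger x = 0, y = -23, z = 45 mm. Grip across the 12 mm (hanger x).
- hanger_hole (a point): Centre of the 14 mm round hole in the hanger's top plate, on its top face (hanger x = 0, y = +18, z = 25 mm).
- pin: Loose dark steel pin, 74 long, 0.05 kg, upright in the pin block. Origin: centre of lower tip, z along it. Shaft 10 diameter z=8-40, cone below to 4 at the tip; collar 22 diameter z=40-45; round grip 14 diameter z=46-74. Fully home, collar on the hanger's plate, its origin is at rail z=58. (mm)
- pin_grip (a point): Middle of the pin's round grip, 61 mm above its tip.
- pin_block: Fixed grey block 44 x 44 x 48 mm with one upright hole that the pin stands in, its collar on the block's top (lift the pin at least 40 mm to clear it). Origin: centre of its underside.
- ring: Loose steel ring gauge, 52 mm diameter, 15 mm high, a bystander. Origin: centre of its underside.
- resin: Loose black resin sample, 32 mm diameter, 20 mm high, a bystander. Origin: centre of its underside.
- loupe_by: Loose black loupe, 40 mm diameter, 42 mm high, a bystander. Origin: centre of its underside.

How it is judged:
By the outcome, as a careful person would: the job done as asked, in the order asked, and still so for the second after the job is handed in, with the robot touching nothing.
It also fails if it takes over 54 s, if anything falls off the work surface, if the arm or the gripper's body presses on something with over 40 N, if the wrist force passes 120 N, or if a joint passes its speed limit or range.

ROBOT

A 7-joint arm with a two-finger parallel gripper is mounted at the origin on a cart in front of the work surface, level with it; the furniture and walls round the work are solid. World frame = base frame: x ahead of the robot, y to its left, z up, the work surface at z = 0. Lengths are in m, angles in rad, forces in N, time in s.
With the tool pointing down it reaches from about 0.425 to 0.925 m from the base axis. Payload 6.8 kg.
Tool frame: the origin (TCP) lies at the very end of the fingers, on their centre line; the grasp point (between the pads) lies grasp_offset behind it (grasp_offset is the distance from the TCP to the grasp point, in m); z points along the fingers, y is the direction in which the jaws open and shut (so a half turn about z gives the same grasp; the last joint's range is limited). The gripper opens to 85 mm and grips with 20 to 120 N. Pads are 22 mm wide; open, the fingers measure 114 mm over their backs; the gripper's body (76 mm by 85 mm) begins 54 mm behind the grasp point. The pads swing forward as they close: fully open they stand 13 mm farther back than shut.
Start: joints at [1.1, 0.477, 0.022, 1.555, -0.011, 1.109, -0.083], TCP at [0.24, -0.631, 0.231] pointing down, gripper open.
Joint ranges: [-2.96, 2.96], [-0.34, 2.1], [-1.41, 1.46], [0.24, 2.44], [-1.37, 4.51], [0.17, 1.92], [-2.96, 2.96]. Speed limits (rad/s): [2.39, 2.39, 3.14, 3.14, 3.14, 3.14, 3.14].

INTERFACE

Orientations are given as a unit quaternion [w, x, y, z].
In Python, from station import * gives the robot as it stands.
- The arm moves only by the shell command python3 -m handwheel 'ROWS' [FORCE]. ROWS is JSON, one flat list of numbers, 7 for each row, row after row: the shift along the world's x, y, z in cm, then the turn, a rotation vector about the world's x, y, z in degrees, then the opening, from 0 (shut) to 1 (fully open). In form: [tx, ty, tz, ax, ay, az, fingers, tx, ty, tz, ax, ay, az, fingers, ...]. A call has 1 to 8 rows; each row is the pose to reach, as a shift and turn from the pose measured when the call began; what a row does not reach only later rows make up. A row lasts 1/12 s, in which the tool goes at most 41.7 mm and 7.16 degrees, less where a joint would pass 70% of its speed; a pose out of reach is approached as far as the arm can. A call with a gripper value outside its range is refused whole. The fingers move at their own pace and stop on an object; FORCE is the grip in N (left out, the last holds). Time passes only in rows, so rows that repeat a pose let the fingers close. It gives the time, the measured TCP pose, the force and the opening at its end, in the units of the state.
- get_obs(): the state, without advancing time (a new reading comes with each control period).
- read_camera(name): name is "scene" or "top" or "wrist"; returns the picture (384x512x3 uint8, red, green, blue); there is no depth.
- camera_info(name): a dict with "fx", "fy", "cx", "cy" (pixels), "R" (3x3) and "t" (3): a world point X has camera coordinates R X + t; the wrist camera has in their place "mount" (4x4, takes a point from camera to tool coordinates, whose origin is the TCP and whose axes are the flange's). Camera axes: x right, y down, z forward; pixel columns grow to the right and rows downward; lengths in m; the calibration is good to about 2 mm. A picture is of the moment at which its call begins: read the wrist's pose just before it. camera_info takes no time and is no camera call.
- hand_in(): hands the job in, once; it reports no verdict.
The state is a dict: "t": time; "q": joint angles; "joint_vel": joint speeds; "joint_torque": joint torques, N m; "eef_pos": TCP position; "tool_rot": TCP orientation; "contact_force": force on the tool from outside, world axes, zero at the start; "torque": the same for the moment, N m; "gripper_width": opening from 0.0 (shut) to 1.0 (fully open).
Only numpy, scipy, OpenCV 4.12 (cv2) and the standard library are available. Lean on these libraries where they do the work, as an engineer would, in place of code of your own. Each camera call takes 0.05 s, during which the arm holds its last target. There are 200 camera calls.

## Working session

There is one attempt and no reset: what is moved stays moved. The work goes in short steps, Python scripts to look and compute and a shell command to move; the robot and the scene stay as the last step left them, time stands still between calls to the robot, and variables do not carry over. Pictures are saved under pics/ and viewed, on a budget of 10 in all, crops included, one or two more only if the job needs it, and the job is handed in when it is done.

```bash
mkdir -p pics; ls; python3 - <<'E'
from station import *
import cv2,numpy as np,json
o=get_obs();print({k:np.round(v,3).tolist() for k,v in o.items()})
for n in("scene","top"):
    im=read_camera(n);cv2.imwrite(f"pics/{n}0.png",im[:,:,::-1]);c=camera_info(n);print(n,{k:np.round(v,4).tolist() for k,v in c.items()})
print(camera_info("wrist"))
try: print(grasp_offset)
except Exception as e: print(e)
E
```

```text
pics
{'t': 0.0, 'q': [1.1, 0.478, 0.022, 1.556, -0.012, 1.109, -0.083], 'joint_vel': [-0.0, -0.001, 0.0, -0.0, 0.001, 0.003, -0.002], 'joint_torque': [-0.001, -59.646, 1.608, -28.12, 0.013, 0.009, -0.0], 'eef_pos': [0.239, -0.631, 0.23], 'tool_rot': [-0.001, 0.984, 0.18, -0.0], 'contact_force': [-0.323, 0.512, -0.358], 'torque': [-0.005, -0.014, -0.002], 'gripper_width': 1.001}
scene {'fx': 456.0562, 'fy': 456.0562, 'cx': 256.8378, 'cy': 191.5525, 'R': [[-0.5522, -0.8336, 0.0142], [-0.4997, 0.3173, -0.806], [0.6674, -0.4521, -0.5917]], 't': [0.3048, 0.3247, 1.0417]}
top {'fx': 451.924, 'fy': 451.924, 'cx': 250.7812, 'cy': 189.0762, 'R': [[-0.1141, -0.9935, 0.0044], [-0.972, 0.1107, -0.2071], [0.2052, -0.0279, -0.9783]], 't': [0.0582, 0.5149, 1.084]}
{'fx': 342.90250944505897, 'fy': 342.90250944505897, 'cx': 248.85540774443947, 'cy': 189.02389044867624, 'mount': array([[ 1.24802140e-03, -9.54507378e-01, -2.98184686e-01,
         7.64289450e-02],
       [ 9.99999209e-01,  1.14524507e-03,  5.19394685e-04,
         9.66596103e-04],
       [-1.54271517e-04, -2.98185099e-01,  9.54508053e-01,
        -1.40557528e-01],
       [ 0.00000000e+00,  0.00000000e+00,  0.00000000e+00,
         1.00000000e+00]])}
0.0187
```

```bash
python3 -c "
import cv2
for n in ('scene','top'):
    cv2.imwrite(f'pics/{n}0b.png',cv2.resize(cv2.imread(f'pics/{n}0.png'),(800,600),interpolation=cv2.INTER_CUBIC))"
```

```text
(no output)
```

View pics/top0b.png

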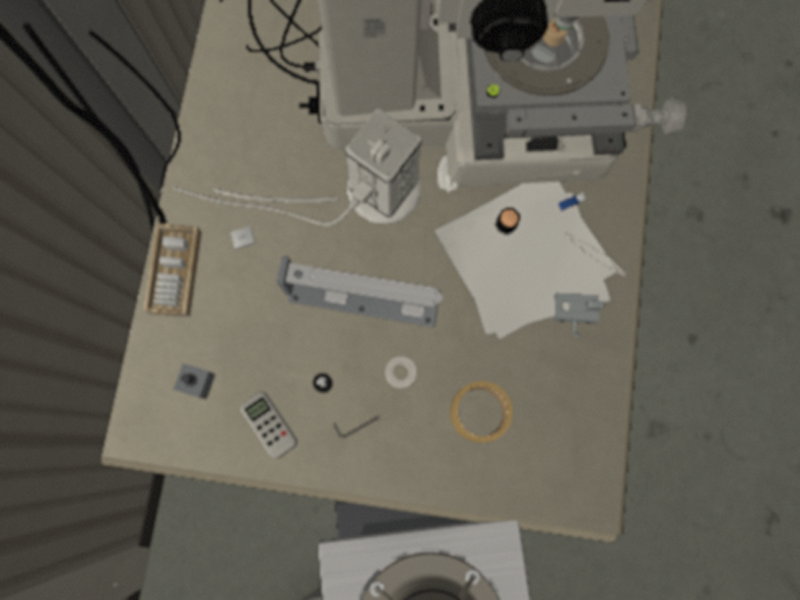

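View pics/scene0b.png

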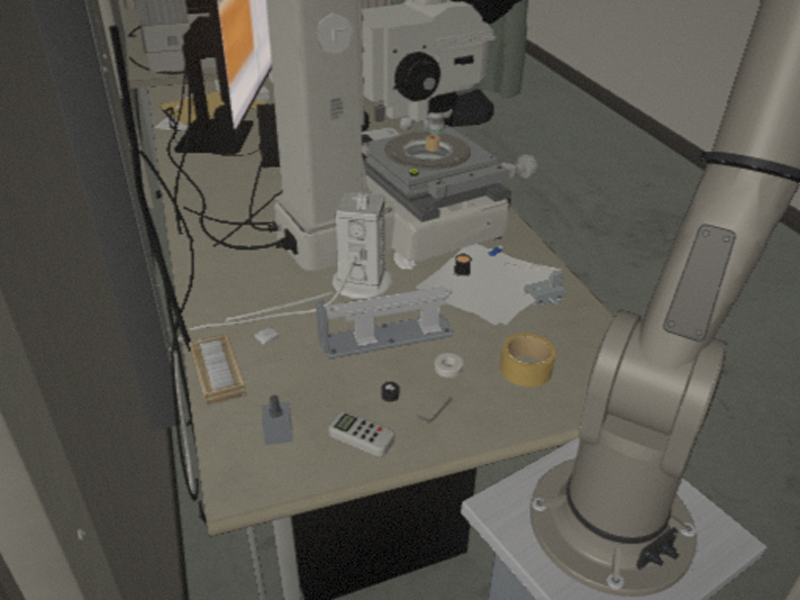

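Top view (800x600 px): the rail runs from its stop at (285,275) to its point at (438,297). The hanger is at (578,308), with its hole at (566,306), fin on the right and hook pointing down towards the robot. The pin is at (190,378) in its block. The resin is at (322,382), the ring at (400,372) and the loupe at (508,220). The scene view agrees.

```bash
cat > h.py <<'E'
from station import *
import cv2,numpy as np
from scipy.spatial.transform import Rotation as Ro
def Rt():
    o=get_obs();w,x,y,z=o['tool_rot'];return Ro.from_quat([x,y,z,w]).as_matrix(),np.array(o['eef_pos'])
def cam(n,pose=None):
    c=camera_info(n)
    if n=='wrist':
        R,p=pose or Rt();T=np.eye(4);T[:3,:3]=R;T[:3,3]=p;M=T@c['mount'];Rc=M[:3,:3].T;t=-Rc@M[:3,3]
    else: Rc,t=np.array(c['R']),np.array(c['t'])
    return c,Rc,t
def onz(n,uv,z,pose=None,s=1.):
    c,R,t=cam(n,pose);u,v=np.array(uv)*s
    d=R.T@[(u-c['cx'])/c['fx'],(v-c['cy'])/c['fy'],1];o=-R.T@t
    return o+d*(z-o[2])/d[2]
def proj(n,X,pose=None):
    c,R,t=cam(n,pose);p=R@X+t;return np.array([c['fx']*p[0]/p[2]+c['cx'],c['fy']*p[1]/p[2]+c['cy']])
def yaw(): # tool y axis heading, deg, and tilt
    R,p=Rt();return np.degrees(np.arctan2(R[1,1],R[0,1])),np.degrees(np.arccos(-R[2,2]))
def snap(n,f,scale=1.5):
    pose=Rt();im=read_camera(n)[:,:,::-1].copy();cv2.imwrite(f'pics/{f}_raw.png',im)
    cv2.imwrite(f'pics/{f}.png',cv2.resize(im,None,fx=scale,fy=scale,interpolation=cv2.INTER_CUBIC));np.savez(f'pics/{f}.npz',R=pose[0],p=pose[1]);return im
def posef(f):
    d=np.load(f'pics/{f}.npz');return d['R'],d['p']
E
python3 - <<'E'
from h import *
P={'tip':((440,297),.09),'stopc':((289,273),.09),'hhole':((566,306),.025),'fin':((593,305),.05),'hook':((576,333),.02),'pin':((190,377),.08),'resin':((322,382),.02),'ring':((400,372),.01),'loupe':((508,218),.04),'block':((193,380),.048),'railhole':((298,274),.09)}
for k,(uv,z) in P.items(): print(k,onz('top',uv,z,s=.64).round(3))
print(yaw())
E
```

```text
tip [ 0.5   -0.074  0.09 ]
stopc [0.565 0.157 0.09 ]
hhole [ 0.474 -0.285  0.025]
fin [ 0.467 -0.322  0.05 ]
hook [ 0.428 -0.295  0.02 ]
pin [0.421 0.322 0.08 ]
resin [0.396 0.127 0.02 ]
ring [ 0.399 -0.001  0.01 ]
loupe [ 0.631 -0.209  0.04 ]
block [0.419 0.326 0.048]
railhole [0.561 0.143 0.09 ]
(np.float64(-69.21086971024987), np.float64(0.09781196693215828))
```

```bash
python3 -m handwheel '[4,5,0,0,0,7,1, 8,9.5,0,0,0,14,1, 11,13,0,0,0,21,1, 14,17,0,0,0,28,1, 16.5,21,0,0,0,35,1, 19,25,0,0,0,42,1, 21,29,0,0,0,49,1, 23,33,-2,0,0,56,1]'
python3 -m handwheel '[0.5,1,-2,0,0,3,1, 0.5,1,-2,0,0,3,1,0.5,1,-2,0,0,3,1]'
python3 - <<'E'
from h import *
print(yaw(),get_obs()['contact_force'],get_obs()['t']);snap('wrist','w1')
E
```

```text
t: 0.77
eef_pos: [0.4362, -0.3611, 0.2241]
tool_rot: [0.0, 0.782, 0.623, -0.0]
contact_force: [0.4, -0.7, -0.6]
gripper_width: 1.001
t: 1.02
eef_pos: [0.4407, -0.35, 0.2031]
tool_rot: [-0.001, 0.765, 0.644, -0.001]
contact_force: [0.2, -0.2, 0.1]
gripper_width: 0.997
(np.float64(-9.792460881772486), np.float64(0.116249801113305)) [ 0.21957781 -0.20439047  0.1351294 ] 1.0167
```

View pics/w1.png

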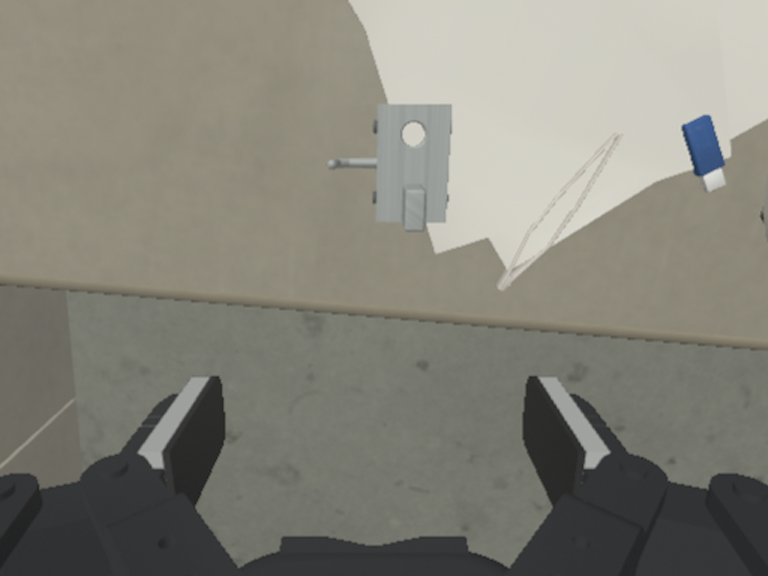

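```bash
python3 - <<'E'
from h import *
p=posef('w1')
for k,uv,z in [('hole',(413,134),.025),('fl',(378,104),.025),('fr',(451,104),.025),('rl',(376,222),.025),('rr',(447,222),.025),('finfront',(415,187),.057),('finrear',(415,229),.057)]:
    print(k,onz('wrist',uv,z,p,1/1.5).round(4))
a=onz('wrist',(378,104),.025,p,1/1.5);b=onz('wrist',(376,222),.025,p,1/1.5);c=onz('wrist',(451,104),.025,p,1/1.5);d=onz('wrist',(447,222),.025,p,1/1.5)
for v in (a-b,c-d): print(np.degrees(np.arctan2(v[1],v[0])),np.linalg.norm(v))
E
```

```text
hole [ 0.4762 -0.286   0.025 ]
fl [ 0.4585 -0.2659  0.025 ]
fr [ 0.5006 -0.2731  0.025 ]
rl [ 0.4456 -0.3344  0.025 ]
rr [ 0.4894 -0.3419  0.025 ]
finfront [ 0.471  -0.3129  0.057 ]
finrear [ 0.4676 -0.3362  0.057 ]
79.40795837955153 0.06975881239173648
80.81053570405274 0.06974558801959953
```

```bash
python3 -m handwheel '[1.4,1.2,-4,0,0,0,0.5, 2.9,2.45,-8,0,0,0,0.5, 2.9,2.45,-11,0,0,0,0.5, 2.9,2.45,-14,0,0,0,0.5, 2.9,2.45,-16,0,0,0,0.5, 2.9,2.45,-17.2,0,0,0,0.5, 2.9,2.45,-17.2,0,0,0,0.5]' 80
python3 -c "from h import *;print(yaw(),Rt()[1])"
```

```text
t: 1.65
eef_pos: [0.4674, -0.3284, 0.0298]
tool_rot: [-0.002, 0.767, 0.642, -0.002]
contact_force: [0.3, -0.4, -0.5]
gripper_width: 0.497
(np.float64(-10.139855085380988), np.float64(0.2696389566836845)) [ 0.4674351  -0.32837065  0.02975565]
```

```bash
python3 -m handwheel '[0.2,0.3,0.1,0,0,0,0.5, 0.2,0.3,0.1,0,0,0,0.3, 0.2,0.3,0.1,0,0,0,0, 0.2,0.3,0.1,0,0,0,0, 0.2,0.3,0.1,0,0,0,0, 0.2,0.3,0.1,0,0,0,0, 0.2,0.3,0.1,0,0,0,0]' 80
python3 -c "from h import *;print(yaw(),get_obs()['contact_force'])"
```

```text
t: 2.23
eef_pos: [0.4703, -0.3262, 0.0325]
tool_rot: [-0.0, 0.767, 0.642, -0.002]
contact_force: [-0.9, -0.3, 7.7]
gripper_width: 0.122
(np.float64(-10.16660794592708), np.float64(0.17363727573154258)) [-0.94738682 -0.32461669  7.66864293]
```

```bash
python3 -m handwheel '[0,0,2,0,0,0,0, 0,0,5,0,0,0,0, 0,2.5,7.5,0,0,0,0, 0.2,5.5,7.5,0,0,-2,0, 0.3,8.5,7.5,0,0,-4,0, 0.4,11.5,7.5,0,0,-5.7,0, 0.5,14.5,7.5,0,0,-5.7,0, 0.6,16.7,7.5,0,0,-5.7,0]'
python3 -m handwheel '[0,0,0,0,0,0,0,0,0,0,0,0,0,0]'
python3 - <<'E'
from h import *
print(yaw(),Rt()[1],get_obs()['contact_force']);snap('wrist','w2');snap('top','t2')
E
```

```text
t: 2.9
eef_pos: [0.4763, -0.1565, 0.1081]
tool_rot: [-0.0, 0.797, 0.603, -0.001]
contact_force: [0.5, 0.9, -1.7]
gripper_width: 0.122
t: 3.07
eef_pos: [0.4767, -0.1548, 0.1088]
tool_rot: [0.0, 0.796, 0.605, -0.001]
contact_force: [-0.6, -0.4, -0.2]
gripper_width: 0.122
(np.float64(-15.550270532462118), np.float64(0.08619200492274993)) [ 0.47667304 -0.15480063  0.10877576] [-0.64565201 -0.38015329 -0.22634275]
```

View pics/w2.png

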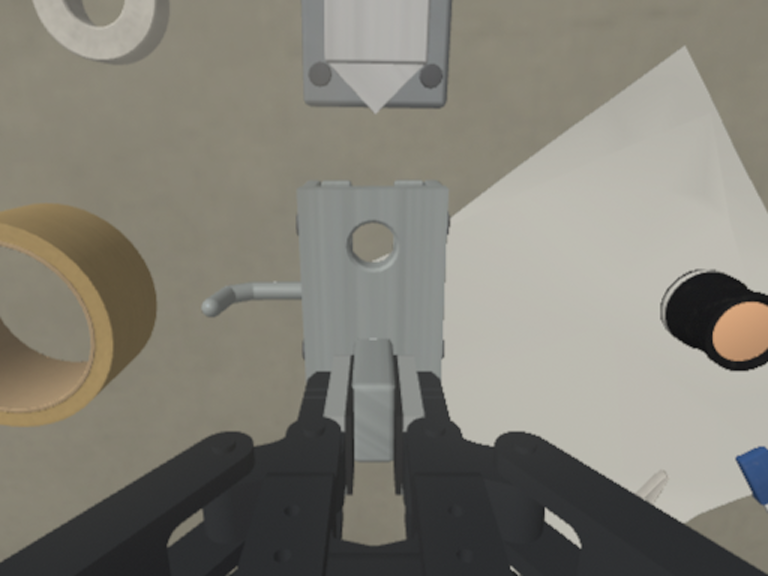

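```bash
python3 - <<'E'
from h import *
p=posef('w2');g=cv2.GaussianBlur(cv2.cvtColor(cv2.imread('pics/w2_raw.png'),6),(3,3),0).astype(float)
def edges(v,lo,hi):
    d=np.gradient(g[v-1:v+2].mean(0));return [(i,round(d[i],0)) for i in range(lo,hi) if abs(d[i])>7 and abs(d[i])>=abs(d[i-1]) and abs(d[i])>abs(d[i+1])]
for v in (2,10,20,30,36): print(v,edges(v,195,305))
for v in (130,145,180,200,220): print(v,edges(v,190,305))
T=onz('wrist',(376,113),.09,p,1/1.5);print('tip',T)
H=onz('wrist',(373,243),.1015,p,1/1.5);print('hole',H)
for v in(2,36):
  print([onz('wrist',(u,v),.09,p).round(4)[:2] for u in (216,286)])
E
```

```text
2 [(216, np.float64(14.0)), (285, np.float64(-18.0)), (298, np.float64(-12.0)), (301, np.float64(16.0))]
10 [(216, np.float64(14.0)), (285, np.float64(-17.0)), (298, np.float64(-11.0)), (301, np.float64(15.0))]
20 [(216, np.float64(14.0)), (284, np.float64(-18.0)), (297, np.float64(-12.0)), (300, np.float64(15.0))]
30 [(216, np.float64(13.0)), (284, np.float64(-17.0)), (297, np.float64(-11.0)), (300, np.float64(15.0))]
36 [(216, np.float64(12.0)), (283, np.float64(-16.0)), (296, np.float64(-11.0)), (299, np.float64(14.0))]
130 []
145 [(297, np.float64(-11.0)), (300, np.float64(26.0))]
180 [(297, np.float64(17.0))]
200 [(296, np.float64(16.0))]
220 [(295, np.float64(16.0))]
tip [ 0.49907542 -0.07971767  0.09      ]
hole [ 0.4884954  -0.11459192  0.1015    ]
[array([ 0.4929, -0.048 ]), array([ 0.5209, -0.0557])]
[array([ 0.489 , -0.0604]), array([ 0.5178, -0.0684])]
```

```bash
python3 -m handwheel '[0.3,0.5,-0.05,0,0,0,0, 0.53,1.51,-0.05,0,0,0,0, 0.53,1.51,-0.05,0,0,0,0]'
python3 - <<'E'
from h import *
print(yaw(),Rt()[1],get_obs()['contact_force']);im=snap('scene','s3')
u,v=proj('scene',np.array([.499,-.08,.09]));u,v=int(u),int(v);print(u,v)
cv2.imwrite('pics/s3c.png',cv2.resize(im[v-40:v+35,u-45:u+55],None,fx=8,fy=8,interpolation=cv2.INTER_CUBIC))
E
```

```text
t: 3.42
eef_pos: [0.4824, -0.1408, 0.108]
tool_rot: [0.0, 0.797, 0.603, -0.001]
contact_force: [-0.4, 0.7, -0.6]
gripper_width: 0.126
(np.float64(-15.761572143448804), np.float64(0.06747485472228582)) [ 0.48244754 -0.14081841  0.10803567] [-0.43286296  0.72499734 -0.6142498 ]
289 183
```

View pics/s3c.png

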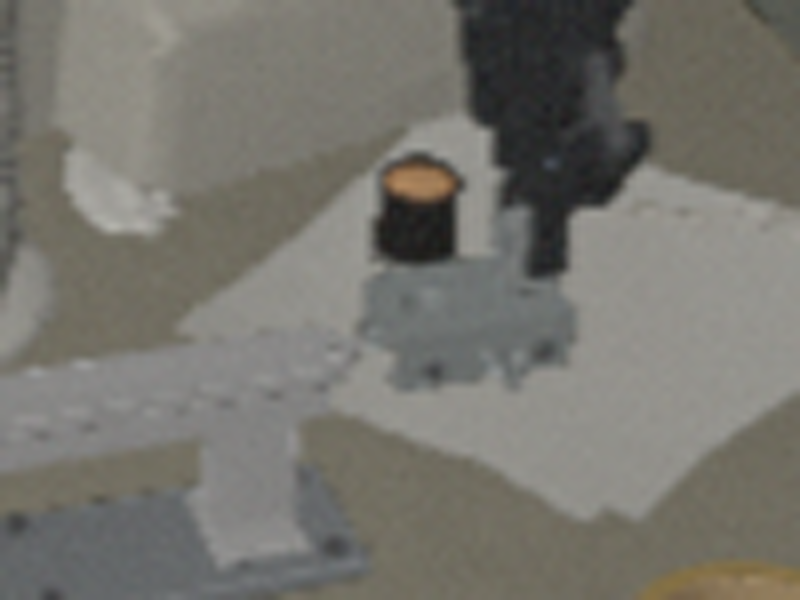

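```bash
python3 - <<'E'
from h import *
R,p=posef('s3')
t=np.array([.269,.963,0]);n=np.array([.963,-.269,0]);z=np.array([0,0,1.])
O=p+t*.023-n*.0+z*(-.0325)
T=np.array([.499,-.080,.09])
f=lambda X:((proj('scene',X)-[289-45,183-40])*8).round()
print('tip',f(T),f(T-z*.008),'shoulders',f(T+t*.014-n*.015),f(T+t*.014+n*.015))
for nm,q in {'FL top':(-22,35,25),'FR top':(22,35,25),'BL top':(-22,-35,25),'FL bot':(-22,35,0),'BL bot':(-22,-35,0),'hole':(0,18,25),'hooktip':(-52,0,20),'fintopF':(0,-11,57)}.items():
    print(nm,f(O+n*q[0]/1e3+t*q[1]/1e3+z*q[2]/1e3))
E
```

```text
tip [364. 328.] [363. 345.] shoulders [343. 357.] [315. 312.]
FL top [400. 335.]
FR top [356. 269.]
BL top [575. 303.]
FL bot [396. 390.]
BL bot [569. 358.]
hole [420. 294.]
hooktip [519. 376.]
fintopF [499. 210.]
```

```bash
python3 -m handwheel '[0.27,0.96,0,0,0,0,0, 0.54,1.92,0,0,0,0,0, 0.54,1.92,0,0,0,0,0]'
python3 - <<'E'
from h import *
print(yaw(),Rt()[1],get_obs()['contact_force'],get_obs()['torque'])
E
```

```text
t: 3.72
eef_pos: [0.4885, -0.1194, 0.1081]
tool_rot: [0.0, 0.796, 0.605, -0.0]
contact_force: [-0.0, 0.9, -0.9]
gripper_width: 0.124
(np.float64(-15.55680189826716), np.float64(0.010500679995985116)) [ 0.48847525 -0.119351    0.10808145] [-0.02794238  0.91119973 -0.92527712] [ 0.04650455 -0.01539245 -0.01638823]
```

```bash
python3 -m handwheel '[0.27,0.96,0,0,0,0,0, 0.54,1.92,0,0,0,0,0, 0.81,2.88,0,0,0,0,0, 0.95,3.4,0,0,0,0,0, 0.95,3.4,0,0,0,0,0]'
python3 - <<'E'
from h import *
print(yaw(),Rt()[1],get_obs()['contact_force'],get_obs()['torque']);snap('wrist','w4')
E
```

```text
t: 4.13
eef_pos: [0.4985, -0.0833, 0.1082]
tool_rot: [-0.0, 0.795, 0.606, 0.0]
contact_force: [-0.1, 0.6, -0.8]
gripper_width: 0.122
(np.float64(-15.39908777725607), np.float64(0.037889311956443385)) [ 0.49853894 -0.0832974   0.10818184] [-0.14860927  0.59430385 -0.83351134] [ 0.01301392 -0.00286469 -0.0221329 ]
```

View pics/w4.png

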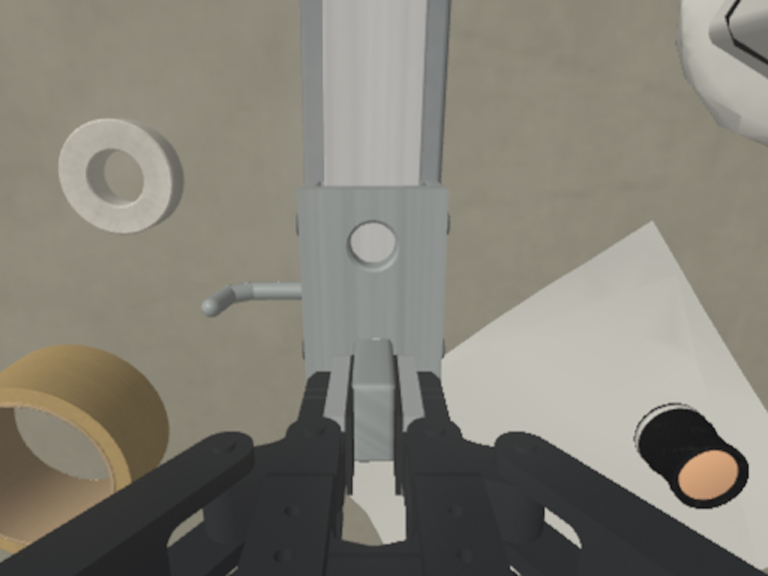

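```bash
python3 -m handwheel '[0.27,0.96,0,0,0,0,0, 0.54,1.92,0,0,0,0,0, 0.81,2.88,0,0,0,0,0, 1.0,3.6,0,0,0,0,0, 1.0,3.6,-0.1,0,0,0,0,1.0,3.6,-0.2,0,0,0,0,1.0,3.6,-0.2,0,0,0,0]'
python3 - <<'E'
from h import *
print(yaw(),get_obs()['contact_force'],get_obs()['torque'])
E
```

```text
t: 4.77
eef_pos: [0.5078, -0.0487, 0.1058]
tool_rot: [-0.0, 0.796, 0.606, -0.0]
contact_force: [0.0, 0.1, -1.0]
gripper_width: 0.122
(np.float64(-15.468300300707314), np.float64(0.053486646482020124)) [ 0.00524244  0.11986479 -0.99460134] [-0.01372659  0.05021414  0.00920272]
```

```bash
python3 -m handwheel '[0,0,0,0,0,0,0.4, 0,0,0,0,0,0,0.4, 0,0,0,0,0,0,0.4, 0,0,0,0,0,0,0.4, 0,0,2,0,0,0,0.4, 0,0,5,0,0,0,0.4,0,0,6,0,0,0,0.4]'
python3 -m handwheel '[-0.6,-2,0.3,0,0,0,0, -1.1,-3.9,0.3,0,0,0,0,-1.1,-3.9,0.3,0,0,0,0,-1.1,-3.9,0.3,0,0,0,0]'
python3 - <<'E'
from h import *
print(yaw(),get_obs()['contact_force'],get_obs()['torque']);snap('wrist','w5')
E
```

```text
t: 5.35
eef_pos: [0.5096, -0.0487, 0.1689]
tool_rot: [0.001, 0.796, 0.605, 0.001]
contact_force: [1.1, 0.3, 0.5]
gripper_width: 0.4
t: 5.68
eef_pos: [0.4982, -0.0889, 0.172]
tool_rot: [0.001, 0.797, 0.604, 0.001]
contact_force: [-0.5, 1.0, -0.3]
gripper_width: -0.001
(np.float64(-15.632250451674885), np.float64(0.20656579289353122)) [-0.50093787  1.03887597 -0.27452746] [0.07716438 0.03028827 0.02522123]
```

View pics/w5.png

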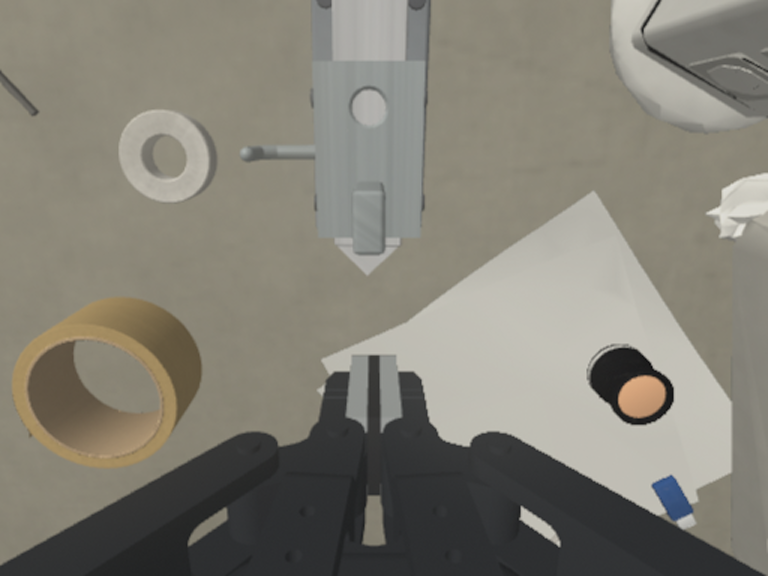

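```bash
python3 -m handwheel '[-0.15,0,-3,0,0,0,0, -0.15,0,-5.5,0,0,0,0, -0.15,0,-7.5,0,0,0,0,-0.15,0,-7.5,0,0,0,0, 0.1,0.96,-7.5,0,0,0,0, 0.3,1.7,-7.5,0,0,0,0, 0.57,2.6,-7.5,0,0,0,0, 0.84,3.6,-7.5,0,0,0,0]'
python3 -c "from h import *;print(yaw())"
```

```text
t: 6.4
eef_pos: [0.5081, -0.0507, 0.0982]
tool_rot: [0.002, 0.796, 0.605, 0.002]
contact_force: [-0.6, -2.1, 2.0]
gripper_width: -0.001
(np.float64(-15.511447786307786), np.float64(0.33410646331303573))
```

```bash
python3 -m handwheel '[0.32,1.2,-0.1,0,0,0,0, 0.64,2.4,-0.1,0,0,0,0, 0.97,3.6,-0.1,0,0,0,0, 1.3,4.8,-0.1,0,0,0,0, 1.62,6,-0.1,0,0,0,0, 1.94,7.2,-0.1,0,0,0,0, 2.26,8.4,-0.1,0,0,0,0,2.6,9.6,-0.1,0,0,0,0]'
python3 -c "from h import *;print(yaw())"
```

```text
t: 7.07
eef_pos: [0.5343, 0.0465, 0.0972]
tool_rot: [0.002, 0.796, 0.605, 0.002]
contact_force: [-0.4, -3.0, 2.1]
gripper_width: -0.001
(np.float64(-15.511064378533002), np.float64(0.3215003314908775))
```

```bash
python3 -m handwheel '[0.27,0.96,0,0,0,0,0, 0.54,1.92,0,0,0,0,0, 0.72,2.6,0,0,0,0,0,0.78,2.8,0,0,0,0,0,0.78,2.8,0,0,0,0,0]'
python3 -m handwheel '[0.08,0.29,0,0,0,0,0, 0.13,0.48,0,0,0,0,0]'
python3 -m handwheel '[0.08,0.29,0,0,0,0,0, 0.13,0.48,0,0,0,0,0]'
```

```text
t: 7.48
eef_pos: [0.5423, 0.0754, 0.0971]
tool_rot: [0.002, 0.796, 0.606, 0.002]
contact_force: [-0.0, 0.3, -0.4]
gripper_width: 0.004
t: 7.65
eef_pos: [0.5435, 0.0799, 0.097]
tool_rot: [0.002, 0.796, 0.605, 0.002]
contact_force: [0.4, -0.7, -0.8]
gripper_width: -0.003
t: 7.82
eef_pos: [0.5441, 0.0819, 0.0968]
tool_rot: [0.003, 0.797, 0.604, -0.0]
contact_force: [-5.2, -11.7, 8.7]
gripper_width: 0.001
```

```bash
python3 -m handwheel '[0.05,0.2,0,0,0,0,0, 0.05,0.2,0,0,0,0,0]'
python3 -m handwheel '[-0.3,-1.1,0,0,0,0,0, -0.4,-1.5,2,0,0,0,0, 0,0,6,0,0,0,0, 0.5,1.8,10,0,0,0,0, 0.5,1.8,11,0,0,0,0, 0.5,1.8,11,0,0,0,0]'
python3 - <<'E'
from h import *
print(yaw(),get_obs()['contact_force']);snap('wrist','w6')
E
```

```text
t: 7.98
eef_pos: [0.544, 0.0818, 0.0968]
tool_rot: [0.003, 0.797, 0.604, -0.002]
contact_force: [-2.8, -5.5, 5.1]
gripper_width: -0.001
t: 8.48
eef_pos: [0.5515, 0.1017, 0.2113]
tool_rot: [0.005, 0.797, 0.604, 0.002]
contact_force: [-0.1, 0.4, 1.5]
gripper_width: -0.003
(np.float64(-15.645073933595492), np.float64(0.5877457918209987)) [-0.06847948  0.3695881   1.47134204]
```

View pics/w6.png

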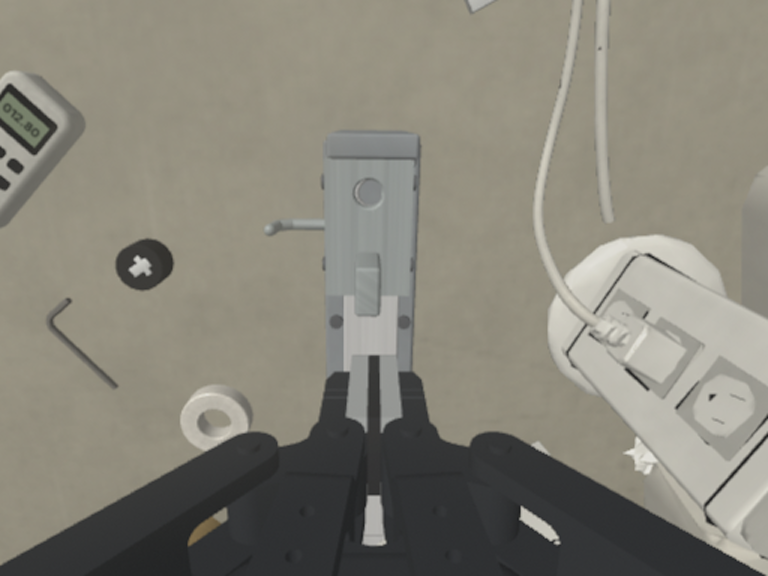

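```bash
python3 - <<'E'
from h import *
p=posef('w6')
H=onz('wrist',(368.5,191.5),.098,p,1/1.5);print('hole',H)
print('stopfront',onz('wrist',(371,157),.104,p,1/1.5), 'platefront',onz('wrist',(371,158),.098,p,1/1.5))
R=p[0];print('z',R[:,2],'corr deg',np.degrees(np.cross(R[:,2],[0,0,-1])))
E
python3 -m handwheel '[-2,3,0,0,0,0,0.3, -4,6,0,0,0,0,0.6, -6,9,0,0,0,0,0.6, -8,12,0,0,0,0,0.6, -10.5,15,-1,0,0,0,0.6, -13,18,-2,0,0,0,0.6, -13.9,19,-2,0,0,0,0.6, -13.9,19,-2,0,0,0,0.6]'
python3 - <<'E'
from h import *
print(yaw(),get_obs()['contact_force']);snap('wrist','w7')
R=Rt()[0];print('z',R[:,2],'corr deg',np.degrees(np.cross(R[:,2],[0,0,-1])))
E
```

```text
hole [0.56280427 0.14353591 0.098     ]
stopfront [0.56847904 0.15941134 0.104     ] platefront [0.56829023 0.15858099 0.098     ]
z [ 0.00933798 -0.00424583 -0.99994739] corr deg [0.24326833 0.53502665 0.        ]
t: 9.2
eef_pos: [0.407, 0.2922, 0.1869]
tool_rot: [0.003, 0.795, 0.606, -0.001]
contact_force: [0.6, -0.1, -0.4]
gripper_width: 0.599
(np.float64(-15.327907653998185), np.float64(0.3923939860842973)) [ 0.55106808 -0.06356944 -0.44773619]
z [ 0.00293065 -0.00738303 -0.99996845] corr deg [0.42301655 0.16791398 0.        ]
```

View pics/w7.png

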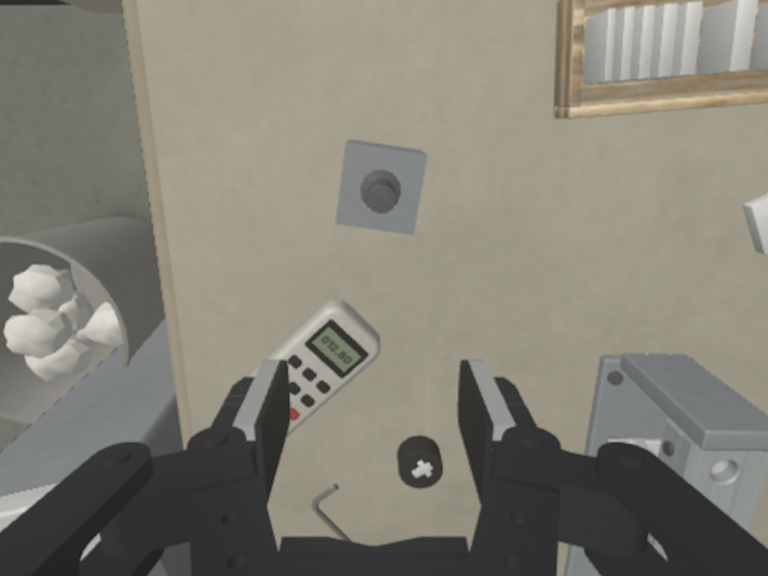

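```bash
python3 - <<'E'
from h import *
p=posef('w7')
A=onz('wrist',(380,195.5),.082,p,1/1.5);B=onz('wrist',(381,189.5),.053,p,1/1.5)
print(A,B,(A-p[1])*100,(B-p[1])*100)
E
```

```text
[0.42226597 0.33161689 0.082     ] [0.42300566 0.33045121 0.053     ] [  1.52821454   3.94151949 -10.48677658] [  1.60218328   3.8249511  -13.38677658]
```

```bash
python3 -m handwheel '[0.8,2,-2,0.4,0.2,0,0.6, 1.55,3.88,-4,0.4,0.2,0,0.6, 1.55,3.88,-7,0.4,0.2,0,0.6, 1.55,3.88,-10,0.4,0.2,0,0.6, 1.55,3.88,-12,0.4,0.2,0,0.6, 1.55,3.88,-12.8,0.4,0.2,0,0.6, 1.55,3.88,-12.8,0.4,0.2,0,0.6]' 60
python3 - <<'E'
from h import *
print(yaw(),get_obs()['contact_force'])
R=Rt()[0];print('corr deg',np.degrees(np.cross(R[:,2],[0,0,-1])),'to go cm',([.4226,.331,.059]-Rt()[1])*100)
E
```

```text
t: 9.83
eef_pos: [0.4245, 0.3262, 0.0568]
tool_rot: [0.0, 0.797, 0.604, -0.003]
contact_force: [0.1, 0.1, 0.9]
gripper_width: 0.597
(np.float64(-15.639270293863147), np.float64(0.3229328703819337)) [0.05518029 0.12934898 0.92825238]
corr deg [ 0.23297724 -0.22362053  0.        ] to go cm [-0.19343914  0.47727142  0.21519046]
```

```bash
python3 -m handwheel '[-0.2,0.48,0.25,0.2,-0.2,0,0.6, -0.2,0.48,0.25,0.2,-0.2,0,0.6]' 60
python3 - <<'E'
from h import *
R=Rt()[0];print('corr deg',np.degrees(np.cross(R[:,2],[0,0,-1])),'to go cm',([.4226,.331,.059]-Rt()[1])*100)
E
```

```text
t: 10.0
eef_pos: [0.4233, 0.3316, 0.0606]
tool_rot: [-0.0, 0.797, 0.604, 0.001]
contact_force: [1.2, 1.6, 1.0]
gripper_width: 0.603
corr deg [-0.05116168  0.06595502  0.        ] to go cm [-0.06795935 -0.06046352 -0.16088928]
```

```bash
python3 -m handwheel '[-0.05,-0.05,-0.1,0,0,0,0.3, -0.05,-0.05,-0.1,0,0,0,0, -0.05,-0.05,-0.1,0,0,0,0, -0.05,-0.05,-0.1,0,0,0,0, -0.05,-0.05,-0.1,0,0,0,0, -0.05,-0.05,-0.1,0,0,0,0]' 60
python3 -m handwheel '[0,0,1,0,0,0,0, 0,0,3,0,0,0,0, 0,0,6,0,0,0,0,0,0,9,0,0,0,0,0,0,12,0,0,0,0,0,0,12,0,0,0,0]' 60
python3 - <<'E'
from h import *
R=Rt()[0];print(yaw(),'corr deg',np.degrees(np.cross(R[:,2],[0,0,-1])))
E
```

```text
t: 10.5
eef_pos: [0.4231, 0.3315, 0.0605]
tool_rot: [0.0, 0.797, 0.604, 0.001]
contact_force: [-2.5, -1.1, 7.0]
gripper_width: 0.13
t: 11.0
eef_pos: [0.4254, 0.3342, 0.1871]
tool_rot: [-0.0, 0.797, 0.604, 0.006]
contact_force: [0.3, 0.6, -0.4]
gripper_width: 0.134
(np.float64(-15.67597091963797), np.float64(0.7256726520977259)) corr deg [-0.44312751  0.57463958  0.        ]
```

```bash
python3 -m handwheel '[2,-2.8,0.5,0,0,0,0, 4,-5.6,0.5,-0.2,0.2,0,0, 6,-8.4,0.5,-0.4,0.5,0,0, 8,-11.2,0.5,-0.4,0.6,0,0, 10,-14,0.5,-0.4,0.6,0,0, 12,-16.8,0.5,-0.4,0.6,0,0, 13.4,-18.7,0.5,-0.4,0.6,0,0,13.66,-19.1,0.5,-0.4,0.6,0,0]'
python3 -m handwheel '[0,0,0,0,0,0,0,0,0,0,0,0,0,0]'
python3 - <<'E'
from h import *
R=Rt()[0];print(yaw(),'corr deg',np.degrees(np.cross(R[:,2],[0,0,-1])),get_obs()['contact_force']);snap('wrist','w8')
E
```

```text
t: 11.67
eef_pos: [0.5647, 0.1374, 0.192]
tool_rot: [0.001, 0.799, 0.601, -0.0]
contact_force: [0.7, 0.4, -0.2]
gripper_width: 0.13
t: 11.83
eef_pos: [0.5647, 0.1367, 0.192]
tool_rot: [0.001, 0.8, 0.601, -0.0]
contact_force: [-0.5, 0.8, -0.6]
gripper_width: 0.132
(np.float64(-16.1700146693258), np.float64(0.11130129870194495)) corr deg [0.10921179 0.02146505 0.        ] [-0.49959643  0.79775694 -0.56028542]
```

View pics/w8.png

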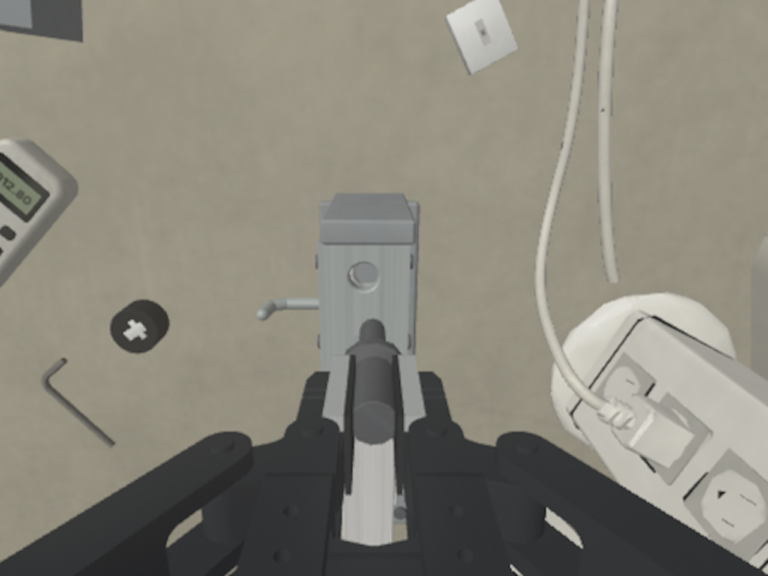

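```bash
python3 - <<'E'
from h import *
p=posef('w8');R,c=p
H=onz('wrist',(364,275),.098,p,1/1.5);print('hole',H,'to go',(H-c)*100)
for a in (.0525,.0445,.0125,.0075,-.0215): print(a,proj('wrist',c+R@[0,0,a],p)*1.5)
E
```

```text
hole [0.56309277 0.14380419 0.098     ] to go [-0.15861924  0.70639295 -9.40472608]
0.0525 [371.29239907 319.74602153]
0.0445 [371.23927758 327.30511274]
0.0125 [370.97870594 364.38398011]
0.0075 [370.92922087 371.42561423]
-0.0215 [370.57385   421.9942386]
```

```bash
python3 -m handwheel '[-0.2,0.72,0,0.1,0,0,0, -0.2,0.72,0,0.1,0,0,0,-0.2,0.72,0,0.1,0,0,0]'
python3 - <<'E'
from h import *
R=Rt()[0];print('corr deg',np.degrees(np.cross(R[:,2],[0,0,-1])),'to go',([.5627,.1438,0]-Rt()[1])*100)
E
```

```text
t: 12.13
eef_pos: [0.5613, 0.1473, 0.1923]
tool_rot: [-0.0, 0.798, 0.603, 0.0]
contact_force: [-0.2, -0.2, -0.4]
gripper_width: 0.13
corr deg [-0.06475856  0.00917253  0.        ] to go [  0.1398185   -0.35313418 -19.22789529]
```

```bash
python3 -m handwheel '[0.12,-0.3,0,0,0,0,0, 0.12,-0.3,0,0,0,0,0,0.12,-0.3,0,0,0,0,0]'
python3 - <<'E'
from h import *
R=Rt()[0];print('corr deg',np.degrees(np.cross(R[:,2],[0,0,-1])),'to go',([.5627,.1438,0]-Rt()[1])*100)
E
```

```text
t: 12.38
eef_pos: [0.5625, 0.1443, 0.1923]
tool_rot: [-0.0, 0.798, 0.603, 0.0]
contact_force: [-0.3, -0.4, -0.9]
gripper_width: 0.129
corr deg [-0.05883796  0.01239499  0.        ] to go [  0.0193872   -0.04889981 -19.23167831]
```

```bash
python3 -m handwheel '[0,0,-2,0,0,0,0, 0,0,-3.5,0,0,0,0, 0,0,-4.2,0,0,0,0, 0,0,-4.2,0,0,0,0]'
python3 - <<'E'
from h import *
R=Rt()[0];print('corr deg',np.degrees(np.cross(R[:,2],[0,0,-1])),'to go',([.5627,.1438,0.1105]-Rt()[1])*100)
E
```

```text
t: 12.72
eef_pos: [0.5614, 0.1437, 0.1486]
tool_rot: [-0.001, 0.798, 0.603, -0.001]
contact_force: [0.3, -0.4, -0.1]
gripper_width: 0.13
corr deg [-0.00272296 -0.17378885 -0.        ] to go [ 0.13315826  0.00801802 -3.81079452]
```

```bash
python3 -m handwheel '[0.12,0,-0.4,0,-0.2,0,0, 0.12,0,-0.8,0,-0.2,0,0, 0.12,0,-1.2,0,-0.2,0,0, 0.12,0,-1.2,0,-0.2,0,0]'
python3 - <<'E'
from h import *
R=Rt()[0];print('corr deg',np.degrees(np.cross(R[:,2],[0,0,-1])),'to go',([.5627,.1438,0.1105]-Rt()[1])*100)
E
```

```text
t: 13.05
eef_pos: [0.5623, 0.1436, 0.1361]
tool_rot: [0.0, 0.798, 0.603, -0.0]
contact_force: [1.2, 0.4, -1.2]
gripper_width: 0.132
corr deg [ 0.00841085 -0.00778683  0.        ] to go [ 0.03589835  0.02197295 -2.56261793]
```

```bash
python3 -m handwheel '[0.03,0,-0.5,0,0,0,0, 0.03,0,-1,0,0,0,0, 0.03,0,-1.5,0,0,0,0, 0.03,0,-2,0,0,0,0, 0.03,0,-2.1,0,0,0,0]'
python3 -m handwheel '[0,0,-0.2,0,0,0,0, 0,0,-0.4,0,0,0,0, 0,0,-0.4,0,0,0,0]'
```

```text
t: 13.47
eef_pos: [0.5624, 0.1434, 0.1141]
tool_rot: [-0.0, 0.798, 0.603, -0.001]
contact_force: [0.6, -0.2, -0.0]
gripper_width: 0.127
t: 13.72
eef_pos: [0.5625, 0.1434, 0.1106]
tool_rot: [0.0, 0.798, 0.603, -0.001]
contact_force: [-2.0, -0.3, 4.5]
gripper_width: 0.128
```

```bash
python3 -m handwheel '[0,0,0.05,0,0,0,0.4, 0,0,0.05,0,0,0,0.4, 0,0,0.05,0,0,0,0.4, 0,0,1,0,0,0,0.4, 0,0,4,0,0,0,0.4, 0,0,7,0,0,0,0.4, -0.7,-2,9,0,0,0,0.4, -1.5,-4,10,0,0,0,0.4]'
python3 -m handwheel '[0,0,0,0,0,0,0.4,0,0,0,0,0,0,0.4]'
python3 - <<'E'
from h import *
a=snap('wrist','w9')
s=snap('top','t9');cv2.imwrite('pics/f9.png',np.hstack([cv2.resize(a[60:260,140:350],(400,381)),cv2.resize(s[150:270,100:350],(400,192))[:, :].copy() if 0 else cv2.copyMakeBorder(cv2.resize(s[130:270,100:360],(400,215)),0,166,0,0,0)]))
R=posef('w9')
for n,X in {'pintop':(.5628,.1437,.132),'collar':(.5628,.1437,.103)}.items(): print(n,(proj('wrist',np.array(X),R)-[140,60])*400/210)
E
```

```text
t: 14.38
eef_pos: [0.549, 0.105, 0.2145]
tool_rot: [0.001, 0.797, 0.604, 0.002]
contact_force: [-0.0, -0.6, -0.6]
gripper_width: 0.395
t: 14.55
eef_pos: [0.5498, 0.1043, 0.2164]
tool_rot: [0.002, 0.798, 0.603, 0.004]
contact_force: [0.2, 0.3, -0.0]
gripper_width: 0.401
pintop [208.60816187 146.23354592]
collar [207.8678483  135.01796569]
```

View pics/f9.png

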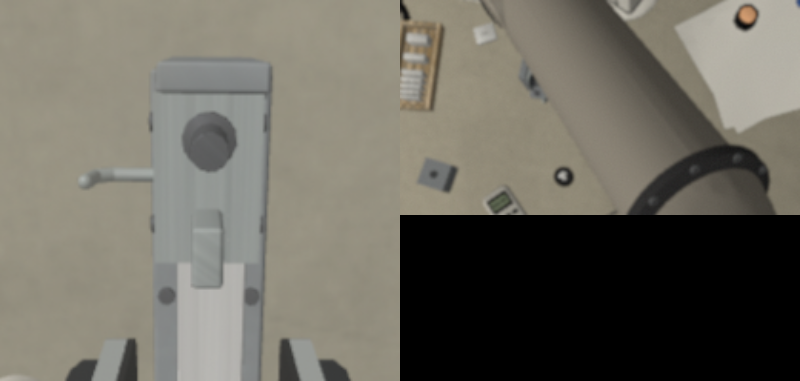

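```bash
python3 -c "
from station import *
print(hand_in())"
```

```text
the job is handed in; nothing more can be done
None
```

The job is done and handed in at about 14.7 s of the 54 s allowed, with no verdict given.

- **Hanger on the rail:** I gripped it by the fin and slid it on from the pointed end, hole end first and hook towards the robot. No contact force showed on the way. I let go with it wholly on the rail, its origin at about rail y = -74 mm.
- **Push to the stop:** I pushed it from behind with closed fingers until the force rose to about 12 N. That was within 1 mm of where the stop should be.
- **Pin:** I took it from its block and lowered it through both holes. It met the plate at a tool height of 110.6 mm, where 110.5 mm was expected, with about 4.5 N upward, and I released it there.

**Last checks:** The final wrist view shows the collar on the plate and the hanger against the stop. The pin sat about 1–2 mm lengthwise from its predicted place in that picture, within the hole's clearance. The resin sample and the loupe looked unmoved in the final top view. The ring was hidden behind the arm in that view; I last saw it while retreating after the push, looking undisturbed. All force readings stayed well under the limits.

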